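# Change the worn grinding wheel on the upright arbor

### The job

The nut is already off, so change the grinding wheel on the upright arbor: lift off the collar and the flange and lay both flat in the parts tray, then put the worn wheel that was under them into the basket. Slip the fresh straight wheel onto the arbor, then put the flange and after it the collar back on top, all pushed fully down as they were. Leave the cup-shaped wheel where it lies.

Things in the scene. Friction and masses are not known exactly. Their poses are not given: they have to be found in the camera images.
- arbor: Upright wheel arbor on a grey 84 mm square foot, fixed. Its 42 mm steel back flange (wheel seat) is 20 mm above the bench; a shaft 14 mm thick rises from it to 84 mm, the last 8 mm coned. At the start it carries the worn wheel (20 to 40 mm above the bench), flange (40 to 54) and collar (54 to 72), which slip on and off along the shaft. Origin: on the shaft's axis at bench height; z up.
- worn_wheel: Worn grey straight grinding wheel: disc 50 mm in diameter, 20 mm thick, 19 mm bore; at the start the lowest part on the arbor. 80 g. Origin: centre of its underside; z along its axis, up.
- flange: Plain aluminium flange ring: 40 mm in diameter, 14 mm high, 19 mm bore; at the start on top of the worn wheel on the arbor. 70 g. Origin: centre of its underside; z along its axis, up.
- collar: Dark steel spacing collar, the smallest ring: 28 mm in diameter, 18 mm high, 19 mm bore, fine groove round it; at the start on top of the flange on the arbor. 50 g. Origin: centre of its underside; z along its axis, up.
- fresh_wheel: Fresh grey straight grinding wheel of the same stone as the worn one but not worn down: flat disc 60 mm in diameter, 20 mm thick, 19 mm bore, brown paper washer round the bore; it lies flat on the bench. 120 g. Origin: centre of its underside; z along its axis, up.
- cup_wheel: Grey cup wheel, a hollow cup open to the top, 50 mm in diameter at the rim, 28 mm high, lying loose on the bench; not wanted, to be left where it is. Origin: centre of its underside.
- parts_tray: Low rectangular steel parts tray with dark ribbed liner, fixed during a run: 120 mm (its x) by 180 mm (its y), floor 3 mm above the bench, rim 6 mm above the bench, walls 2.5 mm. Origin: centre of its underside.
- basket: Tan slotted plastic basket for used wheels, fixed during a run: 137 mm (its x) by 197 mm (its y) outside at the rim, 54 mm high; clear space inside 100 mm (x) by 160 mm (y), floor 3 mm above the bench. Origin: centre of its underside.
Mind the look-alikes: they are no part of the job. What is shaped like the worn_wheel but blue or pink is not meant.

How it is judged:
By the outcome, as a careful person would: the job done as asked, in the order asked, and still so for the second after the job is handed in, with the robot touching nothing.
It also fails if it takes over 138 s, if anything falls off the work surface, if the arm or the gripper's body presses on something with over 40 N, if the wrist force passes 120 N, or if a joint passes its speed limit or range.

### The arm

A 6-joint arm with a two-finger parallel gripper is mounted at the origin on a cart in front of the work surface, level with it; the furniture and walls round the work are solid. World frame = base frame: x ahead of the robot, y to its left, z up, the work surface at z = 0. Lengths are in mm, angles in rad, forces in N, time in s.
With the tool pointing down it reaches from about 250 to 775 mm from the base axis. Payload 4 kg.
Tool frame: the origin (TCP) lies at the very end of the fingers, on their centre line; the grasp point (between the pads) lies 19 mm behind it; z points along the fingers, y is the line along which they close (so a half turn about z gives the same grasp; the last joint's range is limited). The gripper opens to 85 mm and grips with 20 to 120 N. Pads are 22 mm wide; open, the fingers measure 114 mm over their backs; the gripper's body (76 mm by 85 mm) begins 54 mm behind the grasp point. The pads swing forward as they close: fully open they stand 13 mm farther back than shut.
Start: joints at [1.186, 0.087, 1.371, -0, 1.684, -0.103], TCP at [152.956, 528.323, 203.341] pointing down, gripper open.
Joint ranges: [-3.1, 3.1], [-0.76, 2.03], [0.27, 2.55], [-1.08, 4.22], [0.17, 2.65], [-2.57, 2.57]. Speed limits (rad/s): [2.79, 2.79, 3.14, 3.14, 3.14, 3.14].

### API

Orientations are given as a unit quaternion [w, x, y, z].
In Python, from station import env gives the robot as it stands. The module is installed in compiled form; this text tells all that it offers.
- The arm moves only by the tool move_arm, never from a script. Its argument "moves" is a list of rows, each a list of 3 entries, a list of its own where there are three numbers: the closure, from -1 (fully open) to 1 (shut), then the shift along the world's x, y, z in units of 50 mm (1.0 is 50 mm), then the turn about the world's z in units of 0.12 rad (1.0 is 0.12 rad). A call has 1 to 12 rows; each row shifts and turns the commanded pose from where the row before left it; what a row does not reach is not made up. A row lasts 1/8 s, in which the tool goes at most 62.5 mm and 10.7 degrees, less where a joint would pass 70% of its speed; a pose out of reach is approached as far as the arm can. A call with a number of a shift or a turn outside -1 to 1 is refused whole. A call with a gripper value outside its range is refused whole. The fingers move at their own pace and stop on an object; "grip_force" is the grip in N (left out, the last holds). Time passes only in rows, so rows that do not move let the fingers close. It gives the time, the measured TCP pose, the force, the opening and the grip force at its end, in the units of the state.
- env.get_state(): the state, without advancing time (a new reading comes with each control period).
- env.capture(name): name is "scene" or "top" or "wrist"; returns (picture, depth): 480x640x3 uint8, red, green, blue; 480x640 float32, mm along the optical axis (not along the pixel's ray), 0 where there is no reading.
- env.camera_params(name): a dict with "K" (3x3 intrinsics, pixels), "T" (4x4, takes a point from camera to world coordinates). Camera axes: x right, y down, z forward; pixel columns grow to the right and rows downward; lengths in mm; the calibration is good to about 2 mm. The wrist camera is an equidistant fisheye: a pixel r from the principal point sees the ray r / f radians off the axis. A picture is of the moment at which its call begins: read the wrist's pose just before it. camera_params takes no time and is no camera call; for the wrist camera it gives the pose at the moment of the call.
- env.job_done(): hands the job in; it is judged then, once.
The state is a dict: "t": time; "joints": joint angles; "qvel": joint speeds; "tau": joint torques, N m; "eef_pos": TCP position; "tool_rot": TCP orientation; "wrist_force": force on the tool from outside, world axes, zero at the start; "wrist_torque": the same for the moment, N m; "finger_gap": finger opening in mm; "grip_force": force on a finger pad.
Only numpy, scipy, OpenCV 4.12 (cv2) and the standard library are available. Lean on these libraries where they do the work, as an engineer would, in place of code of your own. Each camera call takes 0.05 s, during which the arm holds its last target. There are 200 camera calls.

## Working session

There is one attempt and no reset: what is moved stays moved. The work goes in short steps, Python scripts to look and compute and a tool call to move; the robot and the scene stay as the last step left them, time stands still between calls to the robot, and variables do not carry over. Pictures are saved under pics/ and viewed, at most 14 in all, crops included, and the job is handed in when it is done.

Besides the shell and the picture viewer there is one more tool, called after "Emit:" in YAML: its name, and indented under it one key for each argument. move_arm: Moves the arm, as the interface text tells. Shifts and turns lie within -1 to 1; 1 stands for 50 mm of shift or 0.12 rad of turn. Its arguments: {"type":"object","properties":{"moves":{"type":"array","items":{"type":"array"}},"grip_force":{"type":"number"}},"required":["moves"]}

```bash
mkdir -p pics; cat > h.py <<'E'
import numpy as np, cv2
from station import env
def cap(n,f):
    P=env.camera_params(n); im,d=env.capture(n)
    cv2.imwrite(f'pics/{f}.png',im[:,:,::-1]); np.savez(f'pics/{f}.npz',d=d,K=P['K'],T=P['T'],im=im)
def pt(f,u,v):
    z=np.load(f'pics/{f}.npz');K=z['K'];T=z['T'];d=np.median(z['d'][v-1:v+2,u-1:u+2])
    return (T@[(u-K[0,2])*d/K[0,0],(v-K[1,2])*d/K[1,1],d,1])[:3].round(1)
def ray(f,u,v,h):
    z=np.load(f'pics/{f}.npz');K=z['K'];T=z['T']
    r=T[:3,:3]@[(u-K[0,2])/K[0,0],(v-K[1,2])/K[1,1],1]; o=T[:3,3]
    return (o+r*(h-o[2])/r[2]).round(1)
def cloud(f):
    z=np.load(f'pics/{f}.npz');K=z['K'];T=z['T'];d=z['d'];v,u=np.mgrid[:480,:640]
    p=np.stack([(u-K[0,2])*d/K[0,0],(v-K[1,2])*d/K[1,1],d],-1)@T[:3,:3].T+T[:3,3]
    p[d==0]=np.nan
    return p,z['im']
E
python3 - <<'E'
from h import *
s=env.get_state();print({k:np.round(v,3) for k,v in s.items()})
cap('top','top1');cap('scene','sc1')
for n in('top','scene'):print(env.camera_params(n))
E
```

```text
{'t': np.float64(0.0), 'joints': array([ 1.186,  0.088,  1.372, -0.   ,  1.684, -0.103]), 'qvel': array([ 0.001, -0.001, -0.001, -0.002, -0.   , -0.001]), 'tau': array([ 0.0000e+00, -3.5187e+01, -3.1327e+01, -0.0000e+00,  1.1000e-02,
       -0.0000e+00]), 'eef_pos': array([152.722, 527.761, 202.103]), 'tool_rot': array([-0.   ,  0.14 ,  0.99 , -0.001]), 'wrist_force': array([-0.3  , -0.608,  0.288]), 'wrist_torque': array([ 0.016, -0.004, -0.033]), 'grip_force': np.float64(0.0), 'finger_gap': np.float64(85.091)}
{'K': array([[524.47773295,   0.        , 324.10795811],
       [  0.        , 524.47773295, 240.20255116],
       [  0.        ,   0.        ,   1.        ]]), 'T': array([[-2.07865789e-03, -9.79998377e-01,  1.98994626e-01,
         3.52378436e+02],
       [-9.99993404e-01,  1.44434879e-03, -3.33267648e-03,
        -5.04835075e+01],
       [ 2.97859990e-03, -1.99000241e-01, -9.79994914e-01,
         1.06571286e+03],
       [ 0.00000000e+00,  0.00000000e+00,  0.00000000e+00,
         1.00000000e+00]])}
{'K': array([[476.13117456,   0.        , 329.67770384],
       [  0.        , 476.13117456, 240.91633521],
       [  0.        ,   0.        ,   1.        ]]), 'T': array([[-8.00135074e-01, -4.62821450e-01,  3.81549694e-01,
         2.19765348e+02],
       [-5.99693385e-01,  6.04192547e-01, -5.24708690e-01,
         3.76834324e+02],
       [ 1.23169555e-02, -6.48650654e-01, -7.60986610e-01,
         7.51212510e+02],
       [ 0.00000000e+00,  0.00000000e+00,  0.00000000e+00,
         1.00000000e+00]])}
```

View pics/top1.png

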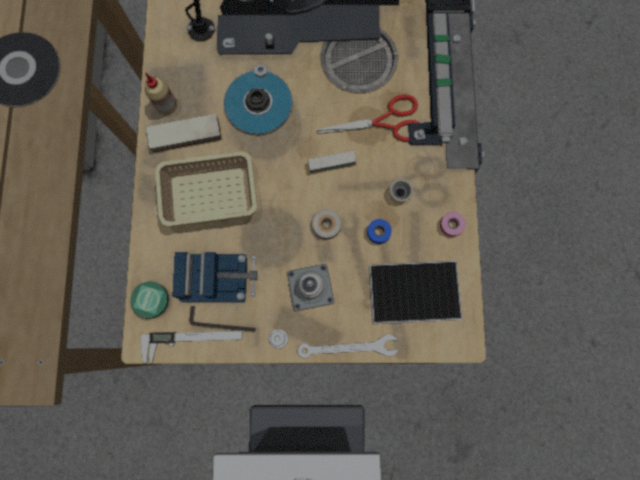

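View pics/sc1.png

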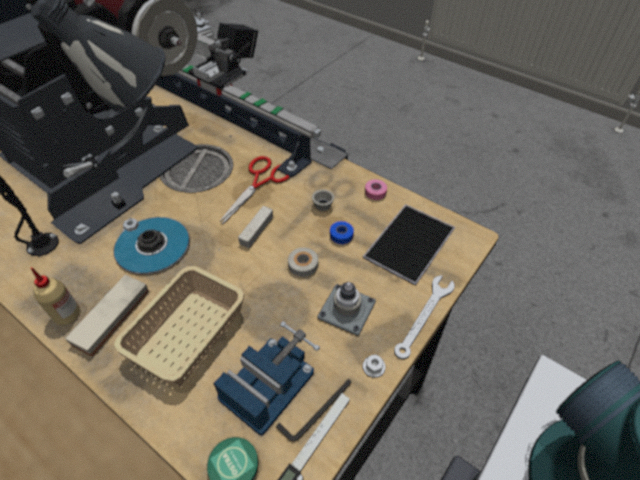

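The top view shows the arbor at about (311,286), the parts tray at (415,291) and the basket at (207,190). The grey wheel candidates are (326,224), a flat disc with a brown washer that fits the fresh wheel, and (400,190), a hollow cup. The blue ring (379,231) and pink ring (453,224) are look-alikes. Next I'll measure, and confirm with an enlarged crop.

```bash
python3 - <<'E'
from h import *
p,im=cloud('top1');q,im2=cloud('sc1')
a=cv2.resize(im[170:330,270:480],None,fx=3.6,fy=3.6,interpolation=cv2.INTER_CUBIC)
b=cv2.resize(im2[170:350,280:400],None,fx=3,fy=3,interpolation=cv2.INTER_CUBIC)
cv2.imwrite('pics/crop1.png',a[:,:,::-1]);cv2.imwrite('pics/crop2.png',b[:,:,::-1])
for n,u,v in(('fresh',316,227),('cup',400,190),('arb',310,285),('foot',293,302),('basket',207,195),('tray',415,291),('bench',340,260),('blue',370,231)):print(n,p[v,u].round(1))
def seg(P,x0,x1,y0,y1,z0,z1):
    m=(P[...,0]>x0)&(P[...,0]<x1)&(P[...,1]>y0)&(P[...,1]<y1)&(P[...,2]>z0)&(P[...,2]<z1);return P[m]
f=p[227,316];A=p[285,310]
for nm,P in(('top',p),('sc',q)):
  for z0,z1,c,n in((12,26,f,'fresh'),(12,26,A,'back'),(32,46,A,'worn'),(47,60,A,'fl'),(65,76,A,'col'),(76,90,A,'tip'),(3,12,A,'foot')):
    s=seg(P,c[0]-50,c[0]+50,c[1]-50,c[1]+50,z0,z1)
    if len(s)>3:
      (cc,r)=cv2.minEnclosingCircle(s[:,:2].astype(np.float32));print(nm,n,len(s),np.round(cc,1),round(r,1),np.median(s[:,2]).round(1))
E
```

```text
fresh [592.3 -37.5  20.1]
cup [ 673.3 -213.    12. ]
arb [466.3 -27.1  80.8]
foot [440.5   8.7   8.2]
basket [665.8 192.2   2.2]
tray [ 462.7 -238.1    3.8]
bench [527.5 -86.8  -1.9]
blue [ 583.7 -147.8   20.2]
top fresh 596 [600.  -59.2] 30.1 19.5
top back 275 [470.4 -25.2] 52.1 13.3
top worn 186 [471.2 -27.1] 24.9 39.6
top fl 162 [471.  -25.9] 19.9 52.5
top col 100 [470.4 -25.6] 13.9 71.4
top tip 38 [470.6 -26.4] 6.5 80.9
top foot 948 [466.5 -24.9] 64.1 9.3
sc fresh 605 [602.9 -58.9] 31.4 20.6
sc back 435 [471.5 -24.5] 53.2 13.2
sc worn 214 [472.2 -26.4] 25.5 40.0
sc fl 192 [472.4 -24.8] 20.5 53.0
sc col 151 [471.6 -24.5] 14.0 71.7
sc tip 42 [471.  -24.4] 5.9 81.5
sc foot 796 [466.8 -24.7] 65.4 10.0
```

View pics/crop1.png

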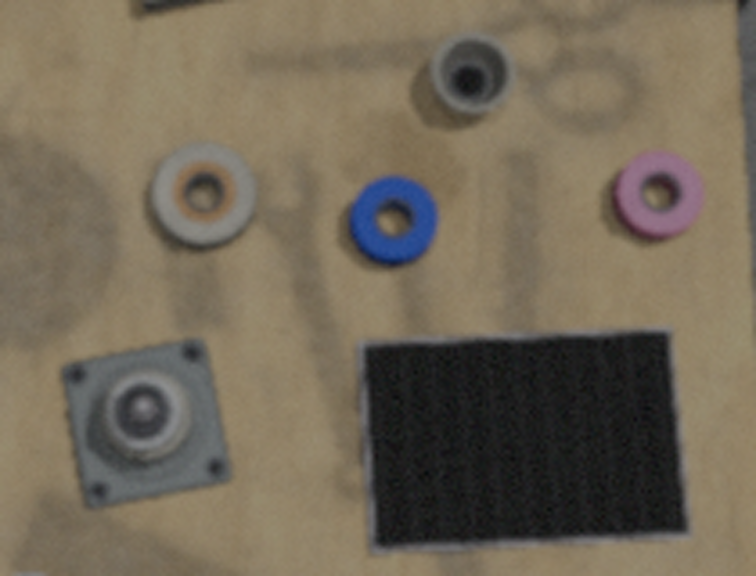

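View pics/crop2.png

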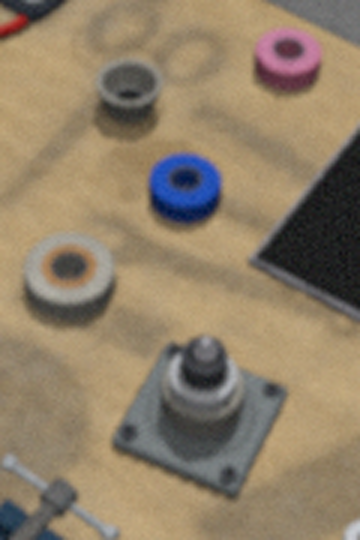

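The crop confirms it: the flat grey disc with a brown washer at (326,224) is the fresh wheel. (400,190) is the hollow cup, and the blue and pink rings are decoys. Both views agree on the arbor axis at about (471,-25.4) and the fresh wheel at about (601,-59), with heights as stated. I'll get the tray and basket bounds and move over the arbor.

```bash
python3 - <<'E'
from h import *
p,im=cloud('top1');q,_=cloud('sc1')
for n,u,v in(('tl',372,265),('tr',458,263),('br',460,318),('bl',373,321)):print(n,ray('top1',u,v,6))
for P in(p,q):
  m=(P[...,2]>45)&(P[...,2]<60)&(P[...,0]>560)&(P[...,0]<770)&(P[...,1]>60)&(P[...,1]<320)
  print('basket rim',m.sum(),cv2.minAreaRect(P[m][:,:2].astype(np.float32)))
  m=(P[...,2]>15)&(P[...,0]>400)&(P[...,0]<560)&(P[...,1]>30)&(P[...,1]<250)
  print('vise',np.nanmax(P[m],0),np.nanmin(P[m],0))
E
```

```text
tl [ 515.7 -151.8    6. ]
tr [ 519.6 -327.8    6. ]
br [ 408.2 -325.9    6. ]
bl [ 402.5 -151.5    6. ]
basket rim 1517 ((665.0567016601562, 184.5289306640625), (137.34983825683594, 196.5464630126953), 7.905176639556885)
vise [537.40584733 236.22139242  75.08567411] [441.8603462   77.46635372  15.00359603]
basket rim 2329 ((666.84375, 184.26336669921875), (138.7835693359375, 196.0982666015625), 7.7312445640563965)
vise [539.92900506 238.46497634  74.13125411] [441.80168227  76.65933245  15.00619303]
```

Emit:
move_arm:
  moves:
    - [-1,[0.53,-0.923,-0.09],0.194]
    - [-1,[0.53,-0.923,-0.09],0.194]
    - [-1,[0.53,-0.923,-0.09],0.194]
    - [-1,[0.53,-0.923,-0.09],0.194]
    - [-1,[0.53,-0.923,-0.09],0.194]
    - [-1,[0.53,-0.923,-0.09],0.194]
    - [-1,[0.53,-0.923,-0.09],0.194]
    - [-1,[0.53,-0.923,-0.09],0.194]
    - [-1,[0.53,-0.923,-0.09],0.194]
    - [-1,[0.53,-0.923,-0.09],0.194]
    - [-1,[0.53,-0.923,-0.09],0.194]
    - [-1,[0.53,-0.923,-0.09],0.194]
  grip_force: 40

```text
t: 1.6
eef_pos: [471.3, -27.1, 148.8]
tool_rot: [-0.0, 0.001, 1.0, 0.0]
wrist_force: [0.8, 0.5, -0.3]
finger_gap: 85.2
grip_force: 0.0
```

Emit:
move_arm:
  moves:
    - [-1,[0,0,0],0]
    - [-1,[0,0,0],0]
    - [-1,[0,0,0],0]

```text
t: 1.98
eef_pos: [470.5, -24.4, 149.4]
tool_rot: [-0.0, 0.0, 1.0, 0.0]
wrist_force: [0.1, 0.1, -0.5]
finger_gap: 85.6
grip_force: 0.0
```

```bash
python3 - <<'E'
from h import *
cap('wrist','w1')
z=np.load('pics/w1.npz');print(z['K'],z['T'].round(3))
E
```

```text
[[371.64829954   0.         318.87022738]
 [  0.         371.64829954 238.9597381 ]
 [  0.           0.           1.        ]] [[ 1.00000e-03  9.65000e-01  2.61000e-01  4.05046e+02]
 [ 1.00000e+00 -1.00000e-03 -1.00000e-03 -2.29930e+01]
 [-0.00000e+00  2.61000e-01 -9.65000e-01  3.20352e+02]
 [ 0.00000e+00  0.00000e+00  0.00000e+00  1.00000e+00]]
```

View pics/w1.png

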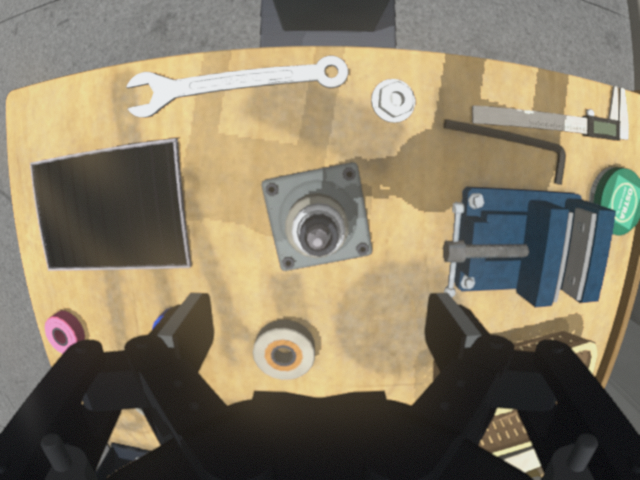

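The wrist view shows the arbor tip at about (319,235), the fresh wheel at (284,350), and the pads clear of everything. I'll check the arbor and fresh wheel from the wrist depth.

```bash
cat >> h.py <<'E'
def wcloud(f):
    z=np.load(f'pics/{f}.npz');K=z['K'];T=z['T'];d=z['d'];v,u=np.mgrid[:480,:640]
    x=(u-K[0,2])/K[0,0];y=(v-K[1,2])/K[1,1];th=np.hypot(x,y)+1e-9;s=np.tan(th)/th
    p=np.stack([x*s*d,y*s*d,d],-1)@T[:3,:3].T+T[:3,3];p[d==0]=np.nan
    return p,z['im']
def circ(P,c,z0,z1,w=45):
    m=(abs(P[...,0]-c[0])<w)&(abs(P[...,1]-c[1])<w)&(P[...,2]>z0)&(P[...,2]<z1);s=P[m]
    if len(s)<5:return None
    cc,r=cv2.minEnclosingCircle(s[:,:2].astype(np.float32));return len(s),np.round(cc,1),round(r,1),np.median(s[:,2]).round(1)
E
python3 - <<'E'
from h import *
p,_=wcloud('w1')
for z0,z1 in((36,43),(50,57),(68,75),(76,90)):print(z0,circ(p,(471,-25),z0,z1))
print('fresh',circ(p,(601,-59),15,24,40))
for u,v in((200,330),(440,330),(205,310)):print(p[v,u].round(1))
E
```

```text
36 (910, array([471.7, -25.3]), 25.2, np.float64(40.1))
50 (842, array([471.5, -23.9]), 20.2, np.float64(53.0))
68 (764, array([471. , -23.6]), 14.2, np.float64(72.1))
76 (312, array([470.6, -24.4]), 7.0, np.float64(81.4))
fresh (2438, array([600.7, -57.7]), 30.8, np.float64(20.3))
[469.2 -65.6 207.7]
[468.2  19.5 209.6]
[465.3 -65.7 199.1]
```

Three views agree. I'll descend on the collar and grip.

Emit:
move_arm:
  moves:
    - [-1,[0.01,0,-0.46],0]
    - [-1,[0,0,-0.46],0]
    - [-1,[0,0,-0.46],0]
    - [-1,[0,0,-0.46],0]
    - [-1,[0,0,0],0]
    - [1,[0,0,0],0]
    - [1,[0,0,0],0]
    - [1,[0,0,0],0]
    - [1,[0,0,0],0]
    - [1,[0,0,0],0]
    - [1,[0,0,0],0]
    - [1,[0,0,0],0]
  grip_force: 40

```text
t: 3.52
eef_pos: [471.4, -25.5, 57.3]
tool_rot: [-0.0, 0.001, 1.0, 0.0]
wrist_force: [-0.0, -0.1, -0.0]
finger_gap: -0.2
grip_force: 0.0
```

```bash
python3 - <<'E'
from h import *
cap('wrist','w2');cap('scene','sc2')
a=cv2.imread('pics/w2.png')[130:480,120:520];b=cv2.resize(cv2.imread('pics/sc2.png')[200:360,280:420],None,fx=2.5,fy=2.5)
cv2.imwrite('pics/m2.png',np.hstack([a[:350],cv2.resize(b,(350,350))]))
print(env.get_state())
E
```

```text
{'t': 3.625, 'joints': array([-1.74256687e-01, -8.38993360e-03,  1.76540432e+00,  1.04666186e-04,
        1.38470658e+00, -1.74258265e+00]), 'qvel': array([ 1.46099964e-03,  7.78854339e-05,  9.35173935e-04, -6.69166436e-04,
        5.69741634e-04, -2.95487066e-04]), 'tau': array([-2.52076352e-03, -2.87976426e+01, -2.91591364e+01,  8.83757912e-05,
        1.04360020e-03,  3.24836435e-06]), 'eef_pos': array([471.42411196, -25.48332656,  57.2903484 ]), 'tool_rot': array([-5.43443335e-05,  1.24486558e-03,  9.99999222e-01,  6.17061760e-05]), 'wrist_force': array([-0.92205755,  0.80951286,  0.70693564]), 'wrist_torque': array([0.04573166, 0.0492909 , 0.00632661]), 'grip_force': 0.0, 'finger_gap': 0.43550750922439063}
```

View pics/m2.png

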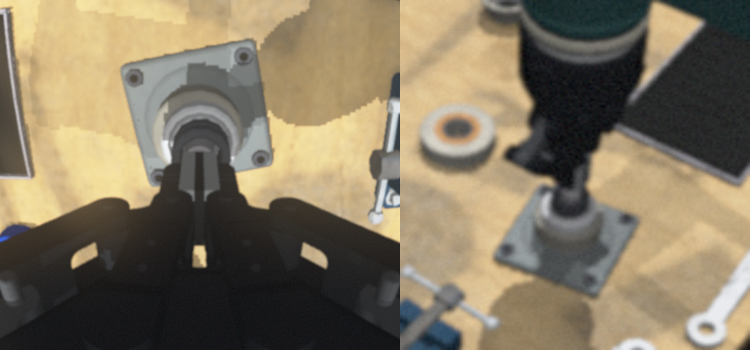

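The picture shows the shut fingers over the arbor, with the shaft and collar apparently not between them. I'll measure the finger tips from depth.

```bash
python3 - <<'E'
from h import *
p,im=wcloud('w2')
for v in range(255,345,6):
  print(v,[tuple(p[v,u].round(0).astype(int)) if np.isfinite(p[v,u]).all() else None for u in(295,308,316,319,322,330,345)])
q,_=cloud('sc2')
m=(abs(q[...,0]-471)<40)&(abs(q[...,1]+25)<40)
for z in range(30,150,6):
  s=q[m&(abs(q[...,2]-z)<3)]
  if len(s):print(z,len(s),s.min(0).round(0),s.max(0).round(0))
E
```

```text
255 [(np.int64(461), np.int64(-36), np.int64(53)), (np.int64(459), np.int64(-29), np.int64(61)), (np.int64(458), np.int64(-25), np.int64(65)), (np.int64(458), np.int64(-24), np.int64(64)), (np.int64(457), np.int64(-23), np.int64(67)), (np.int64(459), np.int64(-19), np.int64(63)), (np.int64(462), np.int64(-11), np.int64(53))]
261 [(np.int64(465), np.int64(-36), np.int64(53)), (np.int64(459), np.int64(-29), np.int64(71)), (np.int64(458), np.int64(-25), np.int64(72)), (np.int64(458), np.int64(-24), np.int64(72)), (np.int64(458), np.int64(-23), np.int64(72)), (np.int64(459), np.int64(-19), np.int64(71)), (np.int64(464), np.int64(-11), np.int64(54))]
267 [(np.int64(465), np.int64(-36), np.int64(60)), (np.int64(461), np.int64(-29), np.int64(73)), (np.int64(461), np.int64(-25), np.int64(72)), (np.int64(461), np.int64(-24), np.int64(72)), (np.int64(461), np.int64(-23), np.int64(72)), (np.int64(461), np.int64(-19), np.int64(72)), (np.int64(465), np.int64(-12), np.int64(62))]
273 [(np.int64(464), np.int64(-35), np.int64(72)), (np.int64(466), np.int64(-29), np.int64(66)), (np.int64(464), np.int
[... 3973 characters left out ...]
  -2.  45.]
48 48 [452. -34.  45.] [488.  -4.  51.]
54 147 [453. -43.  51.] [492.  -5.  57.]
60 33 [458. -34.  57.] [481. -11.  63.]
66 38 [458. -35.  63.] [482. -12.  69.]
72 100 [459. -37.  69.] [485. -11.  75.]
78 19 [459. -35.  75.] [478. -18.  81.]
84 2 [464. -21.  82.] [472. -20.  87.]
90 12 [462. -32.  87.] [471. -15.  93.]
96 27 [461. -40.  93.] [478. -12.  99.]
102 24 [461. -31.  99.] [478. -12. 105.]
108 21 [461. -30. 105.] [470. -12. 111.]
114 18 [461. -33. 111.] [466. -12. 116.]
120 14 [461. -32. 117.] [466. -15. 122.]
126 13 [460. -33. 123.] [466. -13. 128.]
132 33 [459. -49. 129.] [467.   4. 135.]
138 86 [459. -60. 135.] [485.   7. 141.]
144 52 [460. -63. 141.] [484.  13. 147.]
```

Both cameras show the shut finger tips at about z 88 while the TCP reads 57. The fingers therefore end about 30 mm short of the reported TCP, though the body sits where stated (130). I'll open, go 30 mm lower and regrip the collar.

Emit:
move_arm:
  moves:
    - [-1,[0,0,0],0]
    - [-1,[0,0,0],0]
    - [-1,[0,0,0],0]
    - [-1,[0,0,0],0]
    - [-1,[0,0,0],0]
    - [-1,[0,0,0],0]
    - [-1,[0,0,-0.2],0]
    - [-1,[0,0,-0.2],0]
    - [-1,[0,0,-0.2],0]
    - [-1,[0,0,0],0]

```text
t: 4.88
eef_pos: [470.3, -25.3, 25.8]
tool_rot: [-0.002, 0.001, 1.0, 0.0]
wrist_force: [-0.2, -0.2, -0.1]
finger_gap: 85.6
grip_force: 0.0
```

Emit:
move_arm:
  moves:
    - [1,[0,0,0],0]
    - [1,[0,0,0],0]
    - [1,[0,0,0],0]
    - [1,[0,0,0],0]
    - [1,[0,0,0],0]
    - [1,[0,0,0],0]

```text
t: 5.62
eef_pos: [472.0, -25.6, 27.9]
tool_rot: [0.001, 0.001, 1.0, -0.0]
wrist_force: [-0.3, -0.1, 3.6]
finger_gap: 25.7
grip_force: 39.7
```

```bash
python3 - <<'E'
from h import *
cap('wrist','w3');cap('scene','sc3')
a=cv2.imread('pics/w3.png')[130:480,120:520];b=cv2.resize(cv2.imread('pics/sc3.png')[200:360,280:420],None,fx=2.5,fy=2.5)
cv2.imwrite('pics/m3.png',np.hstack([a[:350],cv2.resize(b,(350,350))]))
s=env.get_state();print(s['finger_gap'],s['grip_force'],s['eef_pos'])
E
```

```text
25.858529960108086 39.75446487427689 [471.97010523 -25.5706062   27.90994383]
```

View pics/m3.png

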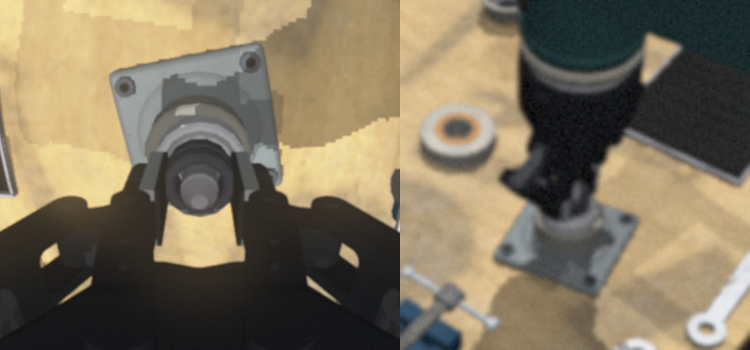

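The collar is between the pads (tips at its lower edge, gap about 26, grip 40 N). Lifting.

Emit:
move_arm:
  moves:
    - [1,[0,0,0.2],0]
    - [1,[0,0,0.3],0]
    - [1,[0,0,0.4],0]
    - [1,[0,0,0.5],0]
    - [1,[0,0,0.2],0]
    - [1,[0,0,0],0]
    - [1,[0,0,0],0]

```text
t: 6.6
eef_pos: [470.7, -25.3, 106.3]
tool_rot: [-0.001, 0.001, 1.0, 0.0]
wrist_force: [1.2, 0.3, -1.7]
finger_gap: 25.4
grip_force: 39.3
```

```bash
python3 - <<'E'
from h import *
cap('wrist','w4');p,_=wcloud('w4')
a=cv2.imread('pics/w4.png')[130:480,120:520];cv2.imwrite('pics/m4.png',a)
for z0,z1 in((36,43),(50,57),(68,75),(76,90),(110,140)):print(z0,circ(p,(471,-25),z0,z1,35 if z0<100 else 18))
E
```

```text
36 (1172, array([471.6, -25.2]), 25.3, np.float64(40.2))
50 (1995, array([471.3, -23.6]), 20.2, np.float64(53.4))
68 (75, array([470.1, -24.6]), 7.0, np.float64(72.0))
76 (424, array([470.8, -24.3]), 6.9, np.float64(81.3))
110 (688, array([462.4, -25. ]), 18.0, np.float64(137.2))
```

View pics/m4.png

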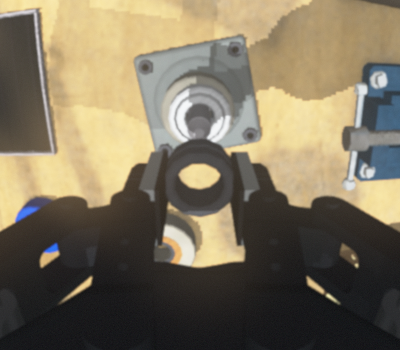

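The collar is held and level, and the flange stayed on the worn wheel. On to the tray.

Emit:
move_arm:
  moves:
    - [1,[-0.02,-0.86,0],0]
    - [1,[-0.02,-0.86,0],0]
    - [1,[-0.02,-0.86,0],0]
    - [1,[-0.02,-0.86,0],0]
    - [1,[-0.02,-0.86,0],0]
    - [1,[-0.02,-0.86,0],0]
    - [1,[0,0,-0.7],0]
    - [1,[0,0,-0.7],0]
    - [1,[0,0,-0.6],0]
    - [1,[0,0,-0.4],0]
    - [1,[0,0,-0.1],0]
    - [1,[0,0,0],0]

```text
t: 8.15
eef_pos: [465.3, -283.3, -18.0]
tool_rot: [-0.0, 0.001, 1.0, 0.0]
wrist_force: [-0.4, 0.9, -0.1]
finger_gap: 25.6
grip_force: 39.5
```

Emit:
move_arm:
  moves:
    - [1,[0,0,-0.04],0]
    - [1,[0,0,0],0]

```text
t: 8.4
eef_pos: [466.0, -283.8, -18.8]
tool_rot: [0.001, 0.001, 1.0, -0.0]
wrist_force: [0.3, 0.1, -0.4]
finger_gap: 25.7
grip_force: 39.5
```

Emit:
move_arm:
  moves:
    - [1,[0,0,-0.04],0]
    - [1,[0,0,0],0]

```text
t: 8.65
eef_pos: [465.4, -283.4, -21.6]
tool_rot: [0.0, 0.001, 1.0, 0.0]
wrist_force: [-0.0, -0.6, -0.3]
finger_gap: 25.9
grip_force: 39.5
```

Emit:
move_arm:
  moves:
    - [1,[0,0,-0.03],0]
    - [1,[0,0,0],0]

```text
t: 8.9
eef_pos: [465.3, -283.4, -23.4]
tool_rot: [-0.0, 0.001, 1.0, 0.0]
wrist_force: [-0.6, -0.4, 0.1]
finger_gap: 25.5
grip_force: 39.5
```

Emit:
move_arm:
  moves:
    - [1,[0,0,-0.02],0]
    - [1,[0,0,0],0]
    - [-0.3,[0,0,0],0]
    - [-0.3,[0,0,0],0]
    - [-0.3,[0,0,0],0]
    - [-0.3,[0,0,0.1],0]
    - [-0.3,[0,0,0.5],0]
    - [-1,[0,0,0.9],0]
    - [-1,[0,0,0.9],0]
    - [-1,[0,0,0.1],0]
    - [-1,[0,0,0],0]

```text
t: 10.28
eef_pos: [465.6, -283.5, 101.2]
tool_rot: [0.0, 0.001, 1.0, -0.0]
wrist_force: [0.1, -0.8, -0.3]
finger_gap: 85.2
grip_force: 0.0
```

```bash
python3 - <<'E'
from h import *
cap('wrist','w5');p,_=wcloud('w5');print(circ(p,(464,-284),12,30,40),circ(p,(464,-284),2,30,40), env.get_state()['eef_pos'])
E
```

```text
(784, array([ 464.9, -282. ]), 14.3, np.float64(20.5)) (10859, array([ 463.8, -283.8]), 56.0, np.float64(3.5)) [ 464.87695034 -283.04475522   99.84438171]
```

The collar lies flat in the tray at (465,-283). Before going lower at the arbor I'll check the palm's clearance over the shaft from depth (w3, TCP at 28).

```bash
python3 - <<'E'
from h import *
p,_=wcloud('w3')
for u in (300,320,340):print([tuple(map(int,p[v,u])) for v in range(330,480,10) if np.isfinite(p[v,u]).all()])
p,_=wcloud('w5')
print([tuple(map(int,p[v,320])) for v in range(330,480,10) if np.isfinite(p[v,320]).all()])
E
```

```text
[(476, -31, 72), (481, -31, 71), (531, -36, 0), (539, -36, 0), (547, -36, 0), (555, -36, 0), (564, -37, 0), (462, -28, 131), (461, -28, 136), (461, -28, 139), (461, -27, 143), (460, -27, 146), (461, -27, 148), (461, -27, 151), (461, -27, 154)]
[(470, -23, 83), (482, -23, 71), (531, -23, 0), (539, -23, 0), (547, -23, 0), (555, -23, 0), (564, -23, 0), (463, -23, 131), (461, -23, 137), (460, -23, 140), (460, -23, 143), (461, -23, 145), (460, -23, 149), (460, -23, 151), (460, -23, 154)]
[(478, -16, 70), (481, -16, 72), (532, -11, 0), (539, -11, 0), (547, -10, 0), (555, -10, 0), (565, -10, 0), (461, -19, 132), (462, -19, 135), (460, -19, 140), (460, -19, 143), (461, -19, 145), (460, -20, 149), (461, -20, 151), (461, -20, 153)]
[(551, -281, 0), (561, -281, 0), (572, -281, -1), (582, -281, 0), (592, -281, 0), (604, -281, 0), (616, -281, 0), (455, -281, 205), (454, -281, 210), (455, -281, 212), (454, -281, 216), (454, -281, 219), (454, -281, 222), (456, -281, 223), (455, -281, 226)]
```

The palm is about 102 mm behind the reported TCP, so the whole tool is offset about 29 mm and there's room. Flange next.

Emit:
move_arm:
  moves:
    - [-1,[0.02,0.86,0],0]
    - [-1,[0.02,0.86,0],0]
    - [-1,[0.02,0.86,0],0]
    - [-1,[0.02,0.86,0],0]
    - [-1,[0.02,0.86,0],0]
    - [-1,[0.02,0.86,0],0]
    - [-1,[0,0,0],0]
    - [-1,[0,0,-0.6],0]
    - [-1,[0,0,-0.6],0]
    - [-1,[0,0,-0.5],0]
    - [-1,[0,0,0],0]
    - [-1,[0,0,0],0]

```text
t: 11.82
eef_pos: [471.7, -26.0, 16.1]
tool_rot: [0.0, 0.002, 1.0, -0.0]
wrist_force: [0.4, -0.9, 0.3]
finger_gap: 85.7
grip_force: 0.0
```

Emit:
move_arm:
  moves:
    - [-1,[0,0.01,-0.04],0]
    - [1,[0,0,0],0]
    - [1,[0,0,0],0]
    - [1,[0,0,0],0]
    - [1,[0,0,0],0]
    - [1,[0,0,0],0]
    - [1,[0,0,0],0]

```text
t: 12.7
eef_pos: [472.0, -25.0, 14.6]
tool_rot: [0.001, 0.001, 1.0, -0.0]
wrist_force: [-1.1, -0.5, 5.0]
finger_gap: 38.1
grip_force: 40.4
```

Emit:
move_arm:
  moves:
    - [1,[0,0,0.2],0]
    - [1,[0,0,0.3],0]
    - [1,[0,0,0.5],0]
    - [1,[0,0,0.6],0]
    - [1,[0,0,0.2],0]
    - [1,[0,0,0],0]
    - [1,[0,0,0],0]

```text
t: 13.58
eef_pos: [470.5, -24.8, 102.5]
tool_rot: [-0.001, 0.001, 1.0, 0.0]
wrist_force: [0.4, -0.1, -0.7]
finger_gap: 37.6
grip_force: 40.3
```

```bash
python3 - <<'E'
from h import *
cap('wrist','w6');p,_=wcloud('w6')
a=cv2.imread('pics/w6.png')[130:480,120:520];cv2.imwrite('pics/m6.png',a)
for z0,z1 in((36,43),(50,57),(76,90)):print(z0,circ(p,(471,-25),z0,z1,35))
print(circ(p,(471,-25),110,140,24))
E
```

```text
36 (2774, array([471.4, -25.1]), 25.2, np.float64(40.4))
50 (71, array([468.4, -24.4]), 6.5, np.float64(53.7))
76 (89, array([466.9, -24.6]), 5.6, np.float64(78.6))
(2066, array([467.4, -25. ]), 25.0, np.float64(137.6))
```

View pics/m6.png

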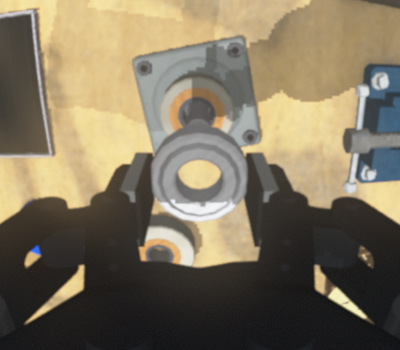

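The flange is held, and the worn wheel (with its washer) remains on the arbor. Placing the flange in the tray.

Emit:
move_arm:
  moves:
    - [1,[-0.04,-0.85,0],0]
    - [1,[-0.04,-0.85,0],0]
    - [1,[-0.04,-0.85,0],0]
    - [1,[-0.04,-0.85,0],0]
    - [1,[0,0,0],0]
    - [1,[0,0,-0.7],0]
    - [1,[0,0,-0.7],0]
    - [1,[0,0,-0.6],0]
    - [1,[0,0,-0.3],0]
    - [1,[0,0,-0.1],0]
    - [1,[0,0,0],0]
    - [1,[0,0,0],0]

```text
t: 15.12
eef_pos: [464.5, -195.5, -14.8]
tool_rot: [0.001, 0.001, 1.0, -0.001]
wrist_force: [-0.1, 0.2, -0.2]
finger_gap: 37.7
grip_force: 40.4
```

Emit:
move_arm:
  moves:
    - [1,[0,0,-0.06],0]
    - [1,[0,0,-0.04],0]
    - [1,[0,0,0],0]

```text
t: 15.5
eef_pos: [463.3, -194.9, -21.3]
tool_rot: [-0.0, 0.001, 1.0, 0.0]
wrist_force: [0.5, 0.4, -1.3]
finger_gap: 38.0
grip_force: 40.4
```

Emit:
move_arm:
  moves:
    - [1,[0,0,-0.04],0]
    - [1,[0,0,0],0]

```text
t: 15.75
eef_pos: [463.6, -195.1, -22.9]
tool_rot: [0.0, 0.001, 1.0, -0.0]
wrist_force: [-1.0, 0.9, 2.2]
finger_gap: 37.9
grip_force: 40.6
```

Emit:
move_arm:
  moves:
    - [-0.5,[0,0,0],0]
    - [-0.5,[0,0,0],0]
    - [-0.5,[0,0,0],0]
    - [-0.5,[0,0,0.1],0]
    - [-0.5,[0,0,0.5],0]
    - [-1,[0,0,0.9],0]
    - [-1,[0,0,0.9],0]
    - [-1,[0,0,0.1],0]
    - [-1,[0,0,0],0]

```text
t: 16.88
eef_pos: [463.5, -195.0, 102.0]
tool_rot: [0.0, 0.001, 1.0, -0.0]
wrist_force: [0.3, 0.2, -0.1]
finger_gap: 85.8
grip_force: 0.0
```

```bash
python3 - <<'E'
from h import *
cap('wrist','w7');p,_=wcloud('w7');print('fl',circ(p,(463.5,-195),10,25,35),'col',circ(p,(465,-283),12,25,25))
E
```

```text
fl (1863, array([ 463.4, -193.9]), 20.2, np.float64(15.9)) col (775, array([ 464.6, -282. ]), 14.2, np.float64(20.3))
```

Emit:
move_arm:
  moves:
    - [-1,[0.04,0.85,0],0]
    - [-1,[0.04,0.85,0],0]
    - [-1,[0.04,0.85,0],0]
    - [-1,[0.03,0.84,0],0]
    - [-1,[0,0,0],0]
    - [-1,[0,0,0],0]

```text
t: 17.68
eef_pos: [470.1, -25.7, 100.4]
tool_rot: [-0.001, 0.001, 1.0, -0.0]
wrist_force: [0.2, -0.4, 0.5]
finger_gap: 85.3
grip_force: 0.0
```

Emit:
move_arm:
  moves:
    - [-1,[0.01,0.01,-0.6],0]
    - [-1,[0,0,-0.6],0]
    - [-1,[0,0,-0.6],0]
    - [-1,[0,0,-0.3],0]
    - [-1,[0,0,0],0]
    - [1,[0,0,0],0]
    - [1,[0,0,0],0]
    - [1,[0,0,0],0]
    - [1,[0,0,0],0]
    - [1,[0,0,0],0]
  grip_force: 50

```text
t: 18.92
eef_pos: [473.1, -25.3, -1.2]
tool_rot: [0.002, 0.001, 1.0, -0.0]
wrist_force: [-1.6, 0.5, 6.9]
finger_gap: 47.3
grip_force: 51.8
```

Emit:
move_arm:
  moves:
    - [1,[0,0,0.2],0]
    - [1,[0,0,0.4],0]
    - [1,[0,0,0.6],0]
    - [1,[0,0,0.8],0]
    - [1,[0,0,0.5],0]
    - [1,[0,0,0],0]
    - [1,[0,0,0],0]

```text
t: 19.8
eef_pos: [470.6, -24.8, 120.5]
tool_rot: [-0.001, 0.001, 1.0, 0.0]
wrist_force: [0.6, -0.3, 0.0]
finger_gap: 47.3
grip_force: 51.6
```

```bash
python3 - <<'E'
from h import *
cap('wrist','w8');p,_=wcloud('w8')
a=cv2.imread('pics/w8.png')[130:480,120:520];cv2.imwrite('pics/m8.png',a)
for z0,z1 in((16,24),(36,43),(76,90)):print(z0,circ(p,(471,-25),z0,z1,35))
E
```

```text
16 (1478, array([470.6, -24.5]), 20.7, np.float64(20.3))
36 (49, array([468.4, -24.1]), 6.3, np.float64(39.1))
76 None
```

View pics/m8.png

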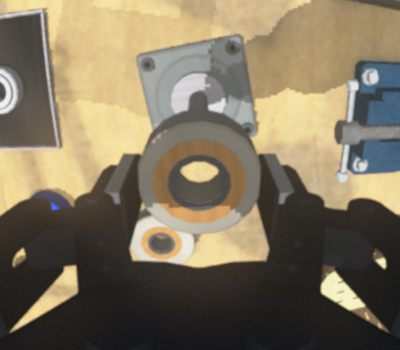

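The worn wheel is held and the seat is bare. On to the basket at (666,184), turned 0.137 rad.

Emit:
move_arm:
  moves:
    - [1,[0.78,0.84,0],0.3]
    - [1,[0.78,0.84,0],0.3]
    - [1,[0.78,0.84,0],0.3]
    - [1,[0.78,0.84,0],0.24]
    - [1,[0.78,0.83,0],0]
    - [1,[0,0,0],0]
    - [1,[0,0,0],0]

```text
t: 20.72
eef_pos: [665.3, 184.1, 119.4]
tool_rot: [-0.002, -0.067, 0.998, -0.001]
wrist_force: [0.4, -0.1, -0.8]
finger_gap: 48.0
grip_force: 51.7
```

Emit:
move_arm:
  moves:
    - [1,[0,0,-0.7],0]
    - [1,[0,0,-0.7],0]
    - [1,[0,0,-0.7],0]
    - [1,[0,0,-0.4],0]
    - [1,[0,0,-0.2],0]
    - [1,[0,0,0],0]

```text
t: 21.48
eef_pos: [666.4, 184.2, -12.9]
tool_rot: [0.0, -0.067, 0.998, 0.0]
wrist_force: [0.3, -0.2, -0.1]
finger_gap: 47.4
grip_force: 51.7
```

Emit:
move_arm:
  moves:
    - [1,[0,0,-0.1],0]
    - [1,[0,0,0],0]
    - [-0.7,[0,0,0],0]
    - [-0.7,[0,0,0],0]
    - [-0.7,[0,0,0],0]
    - [-0.7,[0,0,0.3],0]
    - [-0.7,[0,0,0.8],0]
    - [-1,[0,0,0.9],0]
    - [-1,[0,0,0.8],0]
    - [-1,[0,0,0],0]

```text
t: 22.72
eef_pos: [669.6, 185.2, 129.5]
tool_rot: [0.006, -0.067, 0.998, 0.001]
wrist_force: [0.5, 0.9, 0.3]
finger_gap: 85.3
grip_force: 0.0
```

```bash
python3 - <<'E'
from h import *
cap('wrist','w9');p,_=wcloud('w9');print('worn',circ(p,(666,184),18,30,32),env.get_state()['eef_pos'])
E
```

```text
worn (2785, array([666. , 185.9]), 25.1, np.float64(23.4)) [668.07245173 184.86257406 125.92527779]
```

Emit:
move_arm:
  moves:
    - [-1,[-0.22,-0.81,0],-0.3]
    - [-1,[-0.22,-0.81,0],-0.3]
    - [-1,[-0.22,-0.81,0],-0.3]
    - [-1,[-0.22,-0.81,0],-0.24]
    - [-1,[-0.22,-0.81,0],0]
    - [-1,[-0.22,-0.81,0],0]
    - [-1,[0,0,-0.5],0]
    - [-1,[0,0,-0.5],0]
    - [-1,[0,0,0],0]
    - [-1,[0,0,0],0]

```text
t: 24.02
eef_pos: [600.5, -58.3, 71.9]
tool_rot: [-0.0, 0.001, 1.0, 0.0]
wrist_force: [0.6, 0.1, -0.3]
finger_gap: 85.0
grip_force: 0.0
```

```bash
python3 - <<'E'
from h import *
s=env.get_state();cap('wrist','w10');p,_=wcloud('w10');print('fresh',circ(p,(601,-58),15,24,36),s['eef_pos'],s['tool_rot'])
E
```

```text
fresh (6169, array([600.8, -57.4]), 30.4, np.float64(20.4)) [600.47561894 -58.3345666   71.94733319] [-1.21590162e-04  1.10104567e-03  9.99999383e-01  8.38259182e-05]
```

Emit:
move_arm:
  moves:
    - [-1,[0,0.01,-0.6],0]
    - [-1,[0,0,-0.6],0]
    - [-1,[0,0,-0.5],0]
    - [-1,[0,0,-0.2],0]
    - [-1,[0,0,0],0]
    - [1,[0,0,0],0]
    - [1,[0,0,0],0]
    - [1,[0,0,0],0]
    - [1,[0,0,0],0]
    - [1,[0,0,0],0]
  grip_force: 60

```text
t: 25.32
eef_pos: [602.4, -58.4, -20.5]
tool_rot: [0.002, 0.001, 1.0, -0.0]
wrist_force: [-0.7, -0.3, 6.8]
finger_gap: 56.7
grip_force: 64.3
```

Emit:
move_arm:
  moves:
    - [1,[0,0,0.2],0]
    - [1,[0,0,0.5],0]
    - [1,[0,0,0.8],0]
    - [1,[0,0,0.7],0]
    - [1,[0,0,0.2],0]
    - [1,[-0.86,0.22,0],0]
    - [1,[-0.86,0.22,0],0]
    - [1,[-0.86,0.22,0],0]
    - [1,[0,0,0],0]
    - [1,[0,0,0],0]
    - [1,[0,0,0],0]

```text
t: 26.7
eef_pos: [472.3, -25.2, 96.7]
tool_rot: [0.0, 0.001, 1.0, 0.0]
wrist_force: [-1.4, -0.6, -0.7]
finger_gap: 56.4
grip_force: 64.0
```

```bash
python3 - <<'E'
from h import *
s=env.get_state();cap('wrist','w11');p,_=wcloud('w11')
for a,b in((118,134),(134,150),(150,160)):print(circ(p,(471,-25),a,b,33))
print(s['eef_pos'],s['finger_gap'],s['grip_force'])
cv2.imwrite('pics/m11.png',cv2.imread('pics/w11.png')[130:480,120:520])
# hole centre: points through bore not on wheel
m=(abs(p[...,0]-471)<33)&(abs(p[...,1]+25)<33)&(p[...,2]>118)&(p[...,2]<160)
print(np.percentile(p[m][:,2],[5,25,50,75,95]))
E
```

```text
(1801, array([462. , -24.7]), 32.5, np.float64(126.9))
(15696, array([468.3, -25.1]), 33.7, np.float64(137.7))
(1059, array([468., -25.]), 33.6, np.float64(155.3))
[472.31211122 -25.23226405  96.73063788] 56.44840393963027 64.03046261519194
[127.20077664 137.05531218 137.63607621 138.19800137 151.28950369]
```

View pics/m11.png

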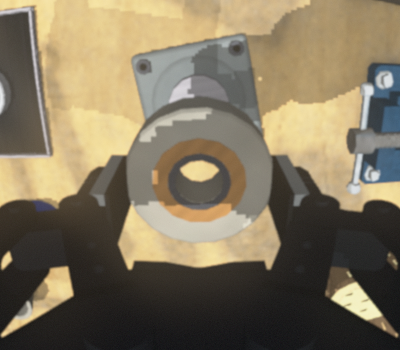

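```bash
python3 - <<'E'
from h import *
p,im=wcloud('w11');hsv=cv2.cvtColor(im,cv2.COLOR_RGB2HSV)
m=(abs(p[...,2]-137.6)<2)
s=p[m&(abs(p[...,1]+25)<4)&(abs(p[...,0]-470)<40)];x=np.sort(s[:,0]);g=np.argmax(np.diff(x));print('x ext',x[0],x[-1],'bore',x[g],x[g+1])
s=p[m&(abs(p[...,0]-471)<4)&(abs(p[...,1]+25)<28)];y=np.sort(s[:,1]);g=np.argmax(np.diff(y));print('y ext',y[0],y[-1],'bore',y[g],y[g+1])
E
```

```text
x ext 441.2499880001332 500.6848658311507 bore 463.36523030318835 479.14451623261994
y ext -52.70557679740021 2.940987624367118 bore -32.30717188506079 -15.052946559548474
```

The bore centre is at (471.1,-24), in line with the shaft. Lowering.

Emit:
move_arm:
  moves:
    - [1,[0,0,-0.4],0]
    - [1,[0,0,-0.3],0]
    - [1,[0,0,-0.2],0]
    - [1,[0,0,0],0]

```text
t: 27.25
eef_pos: [470.8, -24.9, 50.7]
tool_rot: [-0.001, 0.001, 1.0, 0.0]
wrist_force: [-0.3, -0.3, -1.1]
finger_gap: 56.6
grip_force: 64.0
```

Emit:
move_arm:
  moves:
    - [1,[0,0,-0.2],0]
    - [1,[0,0,-0.3],0]
    - [1,[0,0,-0.3],0]
    - [1,[0,0,-0.15],0]
    - [1,[0,0,0],0]

```text
t: 27.88
eef_pos: [470.6, -24.8, 3.3]
tool_rot: [-0.001, 0.001, 1.0, 0.0]
wrist_force: [0.8, -0.3, -1.1]
finger_gap: 56.5
grip_force: 64.0
```

Emit:
move_arm:
  moves:
    - [1,[0,0,-0.05],0]
    - [1,[0,0,0],0]
    - [1,[0,0,-0.03],0]
    - [1,[0,0,0],0]

```text
t: 28.38
eef_pos: [471.5, -25.0, 0.4]
tool_rot: [0.0, 0.001, 1.0, 0.0]
wrist_force: [-0.1, -0.6, -0.6]
finger_gap: 56.5
grip_force: 64.0
```

Emit:
move_arm:
  moves:
    - [1,[0,0,-0.04],0]
    - [1,[0,0,0],0]

```text
t: 28.62
eef_pos: [471.8, -25.0, -0.6]
tool_rot: [0.0, 0.001, 1.0, -0.0]
wrist_force: [-1.8, 0.4, 4.0]
finger_gap: 56.7
grip_force: 64.6
```

Seated on contact. Release, rise, verify.

Emit:
move_arm:
  moves:
    - [-1,[0,0,0],0]
    - [-1,[0,0,0],0]
    - [-1,[0,0,0],0]
    - [-1,[0,0,0.1],0]
    - [-1,[0,0,0.5],0]
    - [-1,[0,0,0.8],0]
    - [-1,[0,0,0.6],0]
    - [-1,[0,0,0],0]
    - [-1,[0,0,0],0]

```text
t: 29.75
eef_pos: [470.9, -24.9, 97.6]
tool_rot: [-0.001, 0.001, 1.0, 0.0]
wrist_force: [-0.5, 0.2, -0.8]
finger_gap: 85.5
grip_force: 0.0
```

```bash
python3 - <<'E'
from h import *
cap('wrist','w12');p,_=wcloud('w12');print('fresh',circ(p,(471,-25),34,46,36),'fl',circ(p,(463.5,-195),10,25,35),env.get_state()['eef_pos'])
E
```

```text
fresh (5576, array([470.9, -23.7]), 30.3, np.float64(40.4)) fl (1386, array([ 463.3, -193.5]), 20.5, np.float64(15.8)) [470.4560835  -24.78832176  96.91864016]
```

Emit:
move_arm:
  moves:
    - [-1,[-0.04,-0.85,0],0]
    - [-1,[-0.04,-0.85,0],0]
    - [-1,[-0.04,-0.85,0],0]
    - [-1,[-0.04,-0.85,0],0]
    - [-1,[0,0,-0.5],0]
    - [-1,[0,0,-0.5],0]
    - [-1,[0,0,-0.5],0]
    - [-1,[0,0,0],0]
    - [-1,[0,0,0],0]
  grip_force: 40

```text
t: 30.92
eef_pos: [463.5, -194.9, 23.3]
tool_rot: [-0.0, 0.001, 1.0, 0.0]
wrist_force: [0.9, 0.8, -0.0]
finger_gap: 85.5
grip_force: 0.0
```

Emit:
move_arm:
  moves:
    - [-1,[0,0,-0.5],0]
    - [-1,[0,0,-0.34],0]
    - [-1,[0,0,0],0]
    - [1,[0,0,0],0]
    - [1,[0,0,0],0]
    - [1,[0,0,0],0]
    - [1,[0,0,0],0]
    - [1,[0,0,0],0]
    - [1,[0,0,0],0]

```text
t: 32.05
eef_pos: [464.3, -195.3, -17.3]
tool_rot: [0.001, 0.001, 1.0, -0.0]
wrist_force: [-1.3, 1.1, 5.6]
finger_gap: 37.2
grip_force: 39.7
```

Emit:
move_arm:
  moves:
    - [1,[0,0,0.2],0]
    - [1,[0,0,0.5],0]
    - [1,[0,0,0.8],0]
    - [1,[0,0,0.7],0]
    - [1,[0,0,0.2],0]
    - [1,[0.04,0.85,0],0]
    - [1,[0.04,0.85,0],0]
    - [1,[0.04,0.85,0],0]
    - [1,[0.03,0.85,0],0]
    - [1,[0,0,0],0]
    - [1,[0,0,0],0]

```text
t: 33.42
eef_pos: [470.3, -25.2, 100.3]
tool_rot: [-0.001, 0.001, 1.0, -0.0]
wrist_force: [0.9, 0.3, -1.4]
finger_gap: 36.9
grip_force: 40.3
```

```bash
cat >> h.py <<'E'
def held(f,c=(471,-25),z0=115,z1=150,yw=15):
    p,_=wcloud(f)
    m=(abs(p[...,0]-c[0])<14)&(abs(p[...,1]-c[1])<9)&(p[...,2]>z0)&(p[...,2]<z1)
    h=np.histogram(p[m][:,2],np.arange(z0,z1+1));k=h[1][np.argmax(h[0])]+.5;print('top',k)
    m=abs(p[...,2]-k)<2
    for a,b,w in((0,1,40),(1,0,yw)):
        t=np.sort(p[m&(abs(p[...,b]-c[b])<3)&(abs(p[...,a]-c[a])<w)][:,a])
        g=np.argmax(np.diff(t));print('xy'[a],t[[0,g,g+1,-1]].round(1),'bore c',(t[g]+t[g+1])/2)
E
python3 - <<'E'
from h import *
cap('wrist','w13');print(env.get_state()['eef_pos']);held('w13',yw=18)
E
```

```text
[470.49535471 -25.62535666 100.52856961]
top 134.5
x [449.7 461.4 478.2 488.8] bore c 469.80824628960943
y [-42.6 -32.4 -15.1  -7. ] bore c -23.77975076071051
```

Emit:
move_arm:
  moves:
    - [1,[0.015,0,-0.4],0]
    - [1,[0,0,-0.3],0]
    - [1,[0,0,-0.3],0]
    - [1,[0,0,-0.3],0]
    - [1,[0,0,-0.15],0]
    - [1,[0,0,0],0]

```text
t: 34.22
eef_pos: [471.2, -24.9, 28.1]
tool_rot: [-0.001, 0.001, 1.0, 0.0]
wrist_force: [0.4, 0.4, -1.0]
finger_gap: 37.0
grip_force: 40.3
```

Emit:
move_arm:
  moves:
    - [1,[0,0,-0.06],0]
    - [1,[0,0,0],0]
    - [1,[0,0,-0.03],0]
    - [1,[0,0,0],0]

```text
t: 34.72
eef_pos: [471.7, -25.0, 24.4]
tool_rot: [0.0, 0.001, 1.0, 0.0]
wrist_force: [-0.4, 0.4, 0.0]
finger_gap: 37.3
grip_force: 40.3
```

Emit:
move_arm:
  moves:
    - [1,[0,0,-0.05],0]
    - [1,[0,0,0],0]
    - [1,[0,0,-0.02],0]
    - [1,[0,0,0],0]

```text
t: 35.22
eef_pos: [471.6, -25.0, 20.7]
tool_rot: [-0.0, 0.001, 1.0, 0.0]
wrist_force: [0.0, 0.7, -1.2]
finger_gap: 36.9
grip_force: 40.3
```

Emit:
move_arm:
  moves:
    - [1,[0,0,-0.03],0]
    - [1,[0,0,0],0]

```text
t: 35.48
eef_pos: [471.9, -25.0, 20.2]
tool_rot: [0.0, 0.001, 1.0, -0.0]
wrist_force: [-1.7, 0.9, 4.7]
finger_gap: 37.0
grip_force: 40.9
```

Contact. Release, rise, check, and go for the collar.

Emit:
move_arm:
  moves:
    - [-1,[0,0,0],0]
    - [-1,[0,0,0],0]
    - [-1,[0,0,0],0]
    - [-1,[0,0,0.1],0]
    - [-1,[0,0,0.5],0]
    - [-1,[0,0,0.6],0]
    - [-1,[0,0,0.4],0]
    - [-1,[0,0,0],0]
    - [-1,[0,0,0],0]

```text
t: 36.6
eef_pos: [471.2, -24.9, 98.5]
tool_rot: [-0.001, 0.001, 1.0, 0.0]
wrist_force: [-0.2, 0.6, 0.3]
finger_gap: 85.5
grip_force: 0.0
```

```bash
python3 - <<'E'
from h import *
cap('wrist','w14');p,_=wcloud('w14');print('fresh',circ(p,(471,-25),36,44,36),'fl',circ(p,(471,-25),48,60,30),'col',circ(p,(464.8,-282.5),12,25,25),env.get_state()['eef_pos'])
E
```

```text
fresh (3232, array([470.8, -23.6]), 30.2, np.float64(40.3)) fl (2385, array([471.4, -23.7]), 20.2, np.float64(53.3)) col (535, array([ 464.2, -281.5]), 14.6, np.float64(19.4)) [470.84272138 -24.81358333  98.02780709]
```

Emit:
move_arm:
  moves:
    - [-1,[-0.02,-0.86,0],0]
    - [-1,[-0.02,-0.86,0],0]
    - [-1,[-0.02,-0.86,0],0]
    - [-1,[-0.02,-0.86,0],0]
    - [-1,[-0.02,-0.86,0],0]
    - [-1,[-0.02,-0.86,0],0]
    - [-1,[0,0,-0.6],0]
    - [-1,[0,0,-0.5],0]
    - [-1,[0,0,-0.5],0]
    - [-1,[0,0,0],0]
    - [-1,[0,0,0],0]

```text
t: 38.02
eef_pos: [465.8, -283.0, 19.5]
tool_rot: [0.0, 0.001, 1.0, 0.0]
wrist_force: [0.6, 0.0, 1.0]
finger_gap: 85.5
grip_force: 0.0
```

Emit:
move_arm:
  moves:
    - [-1,[0,0,-0.5],0]
    - [-1,[0,0,-0.3],0]
    - [-1,[0,0,0],0]
    - [1,[0,0,0],0]
    - [1,[0,0,0],0]
    - [1,[0,0,0],0]
    - [1,[0,0,0],0]
    - [1,[0,0,0],0]
    - [1,[0,0,0],0]
    - [1,[0,0,0],0]

```text
t: 39.28
eef_pos: [466.2, -283.4, -19.8]
tool_rot: [0.001, 0.001, 1.0, -0.0]
wrist_force: [0.2, 0.7, 6.8]
finger_gap: 25.7
grip_force: 39.9
```

Emit:
move_arm:
  moves:
    - [1,[0,0,0.2],0]
    - [1,[0,0,0.6],0]
    - [1,[0,0,0.9],0]
    - [1,[0,0,0.7],0]
    - [1,[0,0,0],0]
    - [1,[0.02,0.86,0],0]
    - [1,[0.02,0.86,0],0]
    - [1,[0.02,0.86,0],0]
    - [1,[0.02,0.86,0],0]
    - [1,[0.02,0.86,0],0]
    - [1,[0.02,0.86,0],0]
    - [1,[0,0,0],0]

```text
t: 40.78
eef_pos: [470.2, -22.3, 97.4]
tool_rot: [-0.002, -0.001, 1.0, 0.001]
wrist_force: [0.4, -0.6, -0.6]
finger_gap: 25.6
grip_force: 39.5
```

Emit:
move_arm:
  moves:
    - [1,[0,0,0],0]
    - [1,[0,0,0],0]

```text
t: 41.02
eef_pos: [471.3, -25.9, 98.7]
tool_rot: [-0.001, 0.002, 1.0, -0.0]
wrist_force: [-0.2, -0.1, 0.5]
finger_gap: 25.4
grip_force: 39.5
```

```bash
python3 - <<'E'
from h import *
cap('wrist','w15');print(env.get_state()['eef_pos']);held('w15',yw=13)
E
```

```text
[471.49200104 -25.96521967  98.87998983]
top 139.5
x [456.2 461.2 478.8 483.9] bore c 469.98451170474146
y [-37.5 -32.9 -15.9 -12. ] bore c -24.367155847111412
```

Emit:
move_arm:
  moves:
    - [1,[0.01,0.01,-0.4],0]
    - [1,[0,0,-0.3],0]
    - [1,[0,0,-0.3],0]
    - [1,[0,0,-0.2],0]
    - [1,[0,0,0],0]
    - [1,[0,0,0],0]

```text
t: 41.82
eef_pos: [472.7, -24.6, 39.9]
tool_rot: [0.001, 0.001, 1.0, -0.0]
wrist_force: [0.7, -0.6, -0.1]
finger_gap: 25.3
grip_force: 39.5
```

Emit:
move_arm:
  moves:
    - [1,[0,0,-0.05],0]
    - [1,[0,0,0],0]
    - [1,[0,0,-0.03],0]
    - [1,[0,0,0],0]

```text
t: 42.32
eef_pos: [472.1, -24.4, 35.2]
tool_rot: [-0.0, 0.001, 1.0, 0.0]
wrist_force: [0.3, -0.2, -1.2]
finger_gap: 26.0
grip_force: 39.5
```

Emit:
move_arm:
  moves:
    - [1,[-0.01,0,-0.04],0]
    - [1,[0,0,0],0]
    - [1,[0,0,-0.02],0]
    - [1,[0,0,0],0]

```text
t: 42.82
eef_pos: [471.7, -24.5, 32.3]
tool_rot: [-0.0, 0.001, 1.0, 0.0]
wrist_force: [0.8, 0.2, -0.5]
finger_gap: 25.4
grip_force: 39.5
```

Emit:
move_arm:
  moves:
    - [1,[0,0,-0.03],0]
    - [1,[0,0,0],0]

```text
t: 43.08
eef_pos: [471.9, -24.5, 31.6]
tool_rot: [0.0, 0.001, 1.0, -0.0]
wrist_force: [-1.0, -0.3, 3.8]
finger_gap: 25.7
grip_force: 40.0
```

Emit:
move_arm:
  moves:
    - [-1,[0,0,0],0]
    - [-1,[0,0,0],0]
    - [-1,[0,0,0],0]
    - [-1,[0,0,0.1],0]
    - [-1,[0,0,0.5],0]
    - [-1,[0,0,0.8],0]
    - [-1,[0,0,0.6],0]
    - [-1,[0,0,0],0]
    - [-1,[0,0,0],0]

```text
t: 44.2
eef_pos: [471.2, -24.4, 130.1]
tool_rot: [-0.001, 0.001, 1.0, 0.0]
wrist_force: [0.1, -0.1, -0.3]
finger_gap: 85.6
grip_force: 0.0
```

```bash
python3 - <<'E'
from h import *
cap('wrist','w16');p,_=wcloud('w16');print([circ(p,(471,-25),*a) for a in((36,44,36),(48,60,30),(66,75,25),(77,90,20))])
cap('scene','sc4');cap('top','top4');q,_=cloud('top4');print('cup',circ(q,(673,-213),15,35),'worn',circ(q,(666,185),15,30,35))
q0,_=cloud('top1');print('cup0',circ(q0,(673,-213),15,35))
E
```

```text
[(2586, array([471.1, -23.8]), 30.2, np.float64(40.3)), (1027, array([471.1, -23.8]), 20.1, np.float64(53.0)), (922, array([470.5, -23.1]), 14.2, np.float64(71.9)), (357, array([470.9, -24.3]), 7.0, np.float64(81.2))]
cup (252, array([ 669. , -213.5]), 24.5, np.float64(26.6)) worn (403, array([665.5, 182.4]), 25.9, np.float64(22.7))
cup0 (255, array([ 668.6, -213.7]), 25.1, np.float64(26.1))
```

View pics/w16.png

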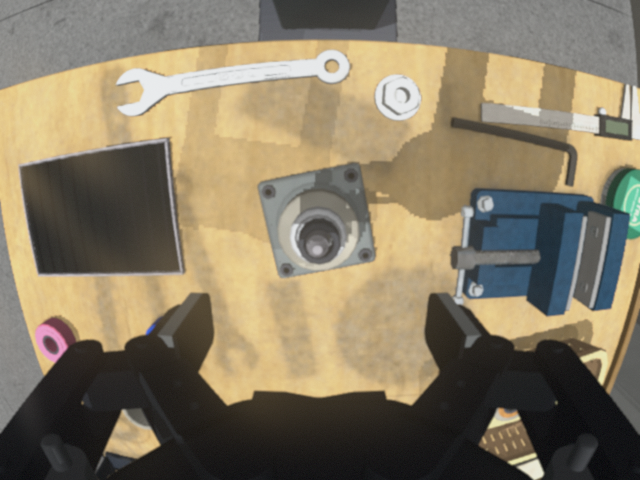

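The picture shows the wheel, flange and collar stacked on the arbor at (319,238) and the tray empty at (105,205). Measured tops are about 40, 53 and 72 mm. The worn wheel is in the basket, the cup has not moved, and the gripper is clear.

```bash
python3 -c "
from station import env
print(env.job_done())"
```

```text
the job is handed in; nothing more can be done
None
```

The job is handed in: the fresh wheel, flange and collar are fully seated on the arbor, the worn wheel is in the basket, the cup wheel was left where it lay, and it took about 44 s of the 138 s allowed.

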